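# Lock the pump's service cover with the slot key

## Robot

A 6-joint arm with a two-finger parallel gripper is mounted at the origin on a cart in front of the work surface, level with it; the furniture and walls round the work are solid. World frame = base frame: x ahead of the robot, y to its left, z up, the work surface at z = 0. Lengths are in m, angles in degrees, forces in N, time in s.
With the tool pointing down it reaches from about 0.4 to 0.825 m from the base axis. Payload 7 kg.
Tool frame: the origin (TCP) lies midway between the tips of the shut fingers; the grasp point (between the pads) lies 19 mm behind it; z points along the fingers, y is the direction in which the jaws open and shut (so a half turn about z gives the same grasp; the last joint's range is limited). The gripper opens to 88 mm and grips with 3 to 60 N. Pads are 19 mm wide; open, the fingers measure 130 mm over their backs; the gripper's body (78 mm by 193 mm) begins 47 mm behind the grasp point.
Start: joints at [-51.102, 20.546, 0.682, 0, -70.136, -16.507], TCP at [0.257, -0.624, 0.227] pointing down, gripper open.
Joint ranges: [-176.03, 176.03], [-82.01, 121.73], [-58.28, 71.71], [-173.87, 95.51], [-174.79, -0.11], [-173.66, 173.66]. Speed limits (degrees/s): [136.94, 136.94, 172.46, 180, 180, 180].

## Interface

Orientations are given as [roll, pitch, yaw] about the fixed x, y, z axes, in that order (R = Rz(yaw) Ry(pitch) Rx(roll)).
In Python, from plant import ctrl, snapshot gives the robot as it stands.
- The arm moves only by the shell command python3 -m pendant 'ROWS'. ROWS is JSON, a list of rows, each a list of 7 numbers: the shift along the tool's x, y, z in m, then the turn, a rotation vector about the tool's x, y, z in rad, then the opening, from -1 (shut) to 1 (fully open), so that 0 is half open. In form: [[x, y, z, ax, ay, az, jaw], ...]. A call has 1 to 12 rows; each row is the pose to reach, as a shift and turn from the pose commanded when the call began, along the tool's axes at that moment; what a row does not reach only later rows make up. A row lasts 1/8 s, in which the tool goes at most 62.5 mm and 10.7 degrees, less where a joint would pass 70% of its speed; a pose out of reach is approached as far as the arm can. A call with a gripper value outside its range is refused whole. The fingers move at their own pace and stop on an object; the grip force is fixed at half the most. Time passes only in rows, so rows that repeat a pose let the fingers close. It gives the time, the measured TCP pose, the force and the opening at its end, in the units of the state.
- ctrl.get_obs(): the state, without advancing time (a new reading comes with each control period).
- snapshot(name): name is "scene" or "top" or "wrist"; returns a dict with "image" (420x560x3 uint8, blue, green, red), "mtx" (3x3 intrinsics, pixels), "eye" and "attitude" of the camera in the world; the wrist camera has in their place "tool_from_camera" (4x4, takes a point from camera to tool coordinates, whose origin is the TCP and whose axes are the flange's). Camera axes: x right, y up, looking along -z (the intrinsics and any distortion apply to the point x, -y, -z); pixel columns grow to the right and rows downward; lengths in m; the calibration is good to about 2 mm. A picture is of the moment at which its call begins: read the wrist's pose just before it. There is no depth.
- ctrl.close_job(): hands the job in, once; it reports no verdict.
The state is a dict: "clock": time; "joint_pos": joint angles; "qvel": joint speeds; "tau": joint torques, N m; "tool_pos": TCP position; "orientation": TCP orientation; "force": force on the tool from outside, world axes, zero at the start; "moment": the same for the moment, N m; "opening": finger opening in m.
Only numpy, scipy, OpenCV 4.12 (cv2) and the standard library are available. Lean on these libraries where they do the work, as an engineer would, in place of code of your own. Each camera call takes 0.05 s, during which the arm holds its last target.

## Task

The service cover of the air-sampling pump is on, but its two slotted captive screws are still undone. Take the flat-bladed key out of its stand and, using only the key on the screws, turn both screws clockwise to their stops, so that each slot lies in line with the two black ridges beside its screw. Then stand the key back upright in the well of its stand, fully down, and let go, without disturbing the things lying round about.

Things in the scene. Friction and masses are not known exactly. Their poses are not given: they have to be found in the camera images.
- pump: Fixed pump: grey box 130 x 200 x 56 mm, aluminium cover on top, brass hose stubs at the back. Origin: centre of its underside; z up, x from vented front to stubs, y along the 200 mm side. Vertical screw axes at x 0, y +60 mm (left) and -60 mm (right). Beside each head two black ridges, 16 mm long, 2.5 mm high, lie along the pump's x: the direction of a locked slot.
- screw_left (a joint): Angle in rad of the left screw (pump's +y side). 0: undone, slot along the pump's y; grows as it is turned clockwise seen from above; pi/2: the stop, locked, slot along the pump's x. Starts between 0 and 0.7. It does not rise or sink; friction 0.05 N m; stays where it is left.
- screw_right (a joint): The same for the right screw (pump's -y side); same direction of turning.
- screw_left_slot (a point): Centre of the mouth of the left screw's slot, at the top of the head, 67 mm above the worktop. Turns with the screw: x along the slot, z up. The head is a steel disc 30 mm across; the slot runs right across it, open at both ends, 5 mm wide, 7 mm deep, mouth chamfered to 8 mm.
- screw_right_slot (a point): The same point of the right screw, same head and slot.
- key: Loose flat-bladed key, 99 mm long, 0.12 kg, upright in its stand. Origin: middle of the blade's lower end; z up. Blade 20 mm wide (x), 3 mm thick (y), last 4 mm narrowed to 18 x 1.8 mm; 16 mm high. Collar 36 mm across at z 45 to 50 mm; black flat handle z 53 to 99 mm, 34 mm wide (x), 14 mm thick (y), in the blade's plane. In the slot the blade has about 0.1 rad of play either way.
- key_handle (a point): Middle of the key's flat handle, 76 mm above the blade's lower end; axes as key. Take it across the 14 mm thickness (along y).
- stand: Grey block 70 x 70 x 50 mm, fixed, with a round well 26 mm across and 46 mm deep in the middle of its top. Origin: centre of its underside. With the key home its collar rests on the block's top and the blade's end is 5 mm above the block's underside. The key may stand in it at any yaw.
- petri: Bystander: round dish, 63 mm across, 15 mm high. Origin: centre of its underside.
- cup: Bystander: lidded sample cup, 59 mm across, 45 mm high. Origin: centre of its underside.
- cassette: Bystander: flat white test cassette 70 x 21 x 5 mm. Origin: centre of its underside.
- dropper: Bystander: small dropper bottle, 33 mm across, 67 mm high. Origin: centre of its underside.
There are look-alikes about, which are no part of the job. There is more than one size of the key; the job needs the largest.

How it is judged (in metres and radians):
On the way, in this order (a step that is already met when the one before it is completed fails the run):
1. the key is lifted out of its stand (z of key in the frame of stand above 0.05 m), for 0.1 s.
2. both screws are turned clockwise to within 0.2 rad of their stops (value of joint each of screw_left, screw_right above 1.37 rad), for 0.1 s.
At the end, for the whole second after the job is handed in: Both screws are within 0.2 rad (11 degrees) of their clockwise stops; the key stands at rest in the well of its stand, upright within 0.1 rad, its blade's end within 6 mm of the well's centre line and less than 9 mm above the stand's underside (fully down: 5 mm), released (all of step 2 and horizontal distance between key and stand below 0.006 m and z of key in the frame of stand below 0.009 m and angle between key's own z axis and vertical below 0.1 rad and linear speed of key below 0.02 m/s); the robot touches nothing.
It fails at once if the fingers touch a screw (only the key may turn it) (contact force between the fingers and screw_left above 1 N or contact force between the fingers and screw_right above 1 N).
It fails at once if a bystander is moved more than 30 mm (distance of any of petri, cup, cassette, dropper from where it was at the start of the episode above 0.03 m).
It also fails if it takes over 59 s, if anything falls off the work surface, if the arm or the gripper's body presses on something with over 40 N, if the wrist force passes 120 N, or if a joint passes its speed limit or range.

## Working session

There is one attempt and no reset: what is moved stays moved. The work goes in short steps, Python scripts to look and compute and a shell command to move; the robot and the scene stay as the last step left them, time stands still between calls to the robot, and variables do not carry over. Pictures are saved under pics/ and viewed, and the job is handed in when it is done.

```bash
ls; mkdir -p pics
cat > h.py <<'E'
import numpy as np, cv2
from plant import ctrl, snapshot
from scipy.spatial.transform import Rotation as R
def toolT():
    o=ctrl.get_obs(); T=np.eye(4); T[:3,:3]=R.from_euler('xyz',o['orientation'],degrees=True).as_matrix(); T[:3,3]=o['tool_pos']; return T
E
python3 - <<'E'
from h import *
print(ctrl.get_obs())
import pickle
for n in ['scene','top','wrist']:
    T=toolT(); s=snapshot(n); s['T']=T
    cv2.imwrite(f'pics/{n}0.png',s['image']); pickle.dump(s,open(f'{n}0.pkl','wb'))
    print(n,{k:v for k,v in s.items() if k!='image'})
E
```

```text
pics
{'clock': 0.0, 'joint_pos': array([-5.11014107e+01,  2.05914263e+01,  6.31673367e-01, -2.05588914e-02,
       -7.01364273e+01, -1.65032679e+01]), 'qvel': array([ 0.01495956, -0.0684814 , -0.11586496,  0.03600259, -0.04253837,
       -0.00126416]), 'tau': array([-3.52452393e-03, -5.82719135e+01,  2.93039149e+01,  6.99730396e+00,
        6.58247009e-03, -1.91410527e-04]), 'tool_pos': array([ 0.25690702, -0.62364251,  0.22560546]), 'orientation': array([ 1.79902292e+02, -8.79436414e-03, -1.57611673e+02]), 'force': array([0.38512673, 0.15702771, 0.62044756]), 'moment': array([ 0.01811036, -0.04526192,  0.00912479]), 'opening': 0.0875980431250031}
scene {'mtx': array([[521.34615407,   0.        , 289.44867541],
       [  0.        , 521.34615407, 206.15288815],
       [  0.        ,   0.        ,   1.        ]]), 'eye': array([-0.07916775,  0.71020098,  0.73453469]), 'attitude': array([  56.69130878,   -0.40342362, -138.09861319]), 'T': array([[-9.24623639e-01, -3.80881214e-01, -7.91451895e-04,
         2.56907019e-01],
       [-3.80882005e-01,  9.24622405e-01,  1.51833045e-03,
     
[... 1002 characters left out ...]
om_camera': array([[-1.22511061e-03,  9.65627435e-01,  2.59927211e-01,
         6.97776183e-02],
       [ 9.99998815e-01,  9.40553468e-04,  1.21912946e-03,
        -6.29352156e-04],
       [ 9.32749412e-04,  2.59928397e-01, -9.65627443e-01,
        -1.59467383e-01],
       [ 0.00000000e+00,  0.00000000e+00,  0.00000000e+00,
         1.00000000e+00]]), 'T': array([[-9.24641843e-01, -3.80837219e-01, -6.88830827e-04,
         2.56929304e-01],
       [-3.80837823e-01,  9.24640859e-01,  1.35462099e-03,
        -6.23679963e-01],
       [ 1.21031035e-04,  1.51487208e-03, -9.99998845e-01,
         2.25720620e-01],
       [ 0.00000000e+00,  0.00000000e+00,  0.00000000e+00,
         1.00000000e+00]])}
```

View pics/scene0.png

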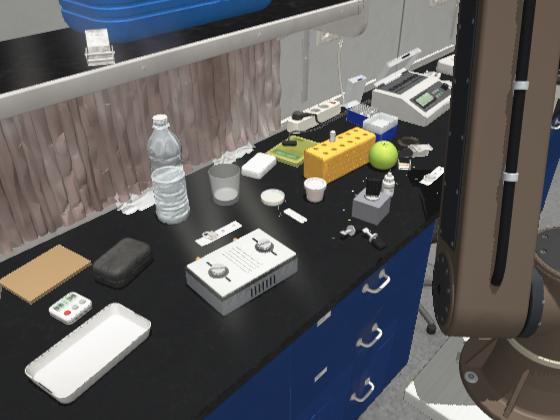

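View pics/top0.png

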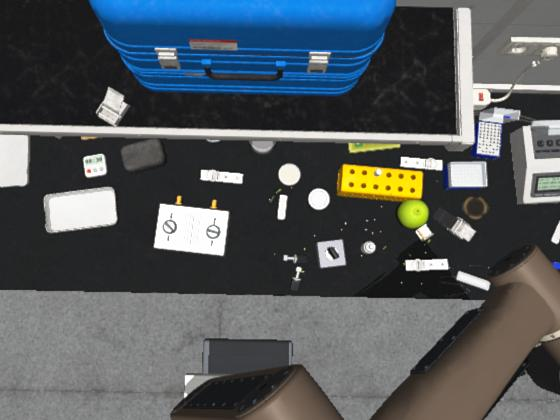

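View pics/wrist0.png

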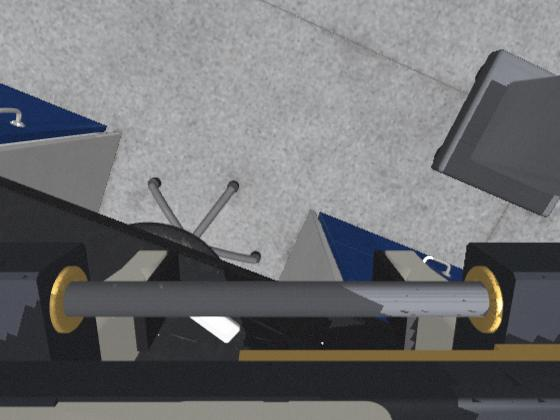

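```bash
cat >> h.py <<'E'
def ray(s,u,v):
    A=R.from_euler('xyz',s['attitude'],degrees=True).as_matrix() if 'attitude' in s else (s['T']@s['tool_from_camera'])[:3,:3]
    e=s['eye'] if 'eye' in s else (s['T']@s['tool_from_camera'])[:3,3]
    K=s['mtx']; d=np.array([(u-K[0,2])/K[0,0],-(v-K[1,2])/K[1,1],-1.]); return np.array(e),A@d
def onz(s,u,v,z):
    e,d=ray(s,u,v); return e+d*(z-e[2])/d[2]
def proj(s,p):
    A=R.from_euler('xyz',s['attitude'],degrees=True).as_matrix() if 'attitude' in s else (s['T']@s['tool_from_camera'])[:3,:3]
    e=s['eye'] if 'eye' in s else (s['T']@s['tool_from_camera'])[:3,3]
    q=A.T@(np.array(p)-e); K=s['mtx']; return K[0,0]*q[0]/-q[2]+K[0,2], K[1,1]*-q[1]/-q[2]+K[1,2]
E
python3 - <<'E'
from h import *
a=cv2.imread('pics/top0.png'); b=cv2.imread('pics/scene0.png')
c1=cv2.resize(a[190:300,140:240],None,fx=4,fy=4,interpolation=2)
c2=cv2.resize(a[190:300,270:370],None,fx=4,fy=4,interpolation=2)
cv2.imwrite('pics/tc.png',np.hstack([c1,c2]))
c1=cv2.resize(b[215:325,175:315],None,fx=4,fy=4,interpolation=2)
c2=cv2.resize(b[160:270,330:400],None,fx=3,fy=4,interpolation=2)
c2=cv2.resize(b[160:270,330:400],None,fx=4,fy=4,interpolation=2)
cv2.imwrite('pics/sc.png',cv2.resize(np.hstack([c1,c2]),None,fx=.95,fy=.95))
import pickle
s=pickle.load(open('top0.pkl','rb'))
for n,u,v,z in [('stand',331,253,.05),('pump',192,228,.06),('L',170,227,.067),('R',213,232,.067)]: print(n,onz(s,u,v,z))
E
```

```text
stand [ 0.49088163 -0.23640316  0.05      ]
pump [0.55080818 0.14732429 0.06      ]
L [0.55161345 0.20648892 0.067     ]
R [0.54045364 0.08874905 0.067     ]
```

View pics/tc.png

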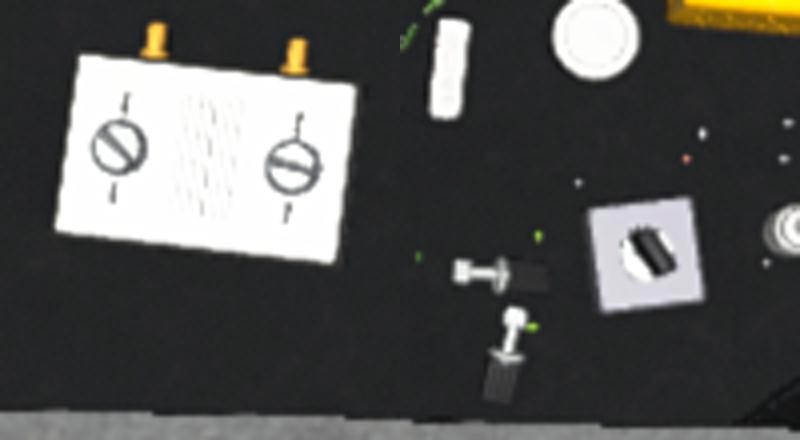

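View pics/sc.png

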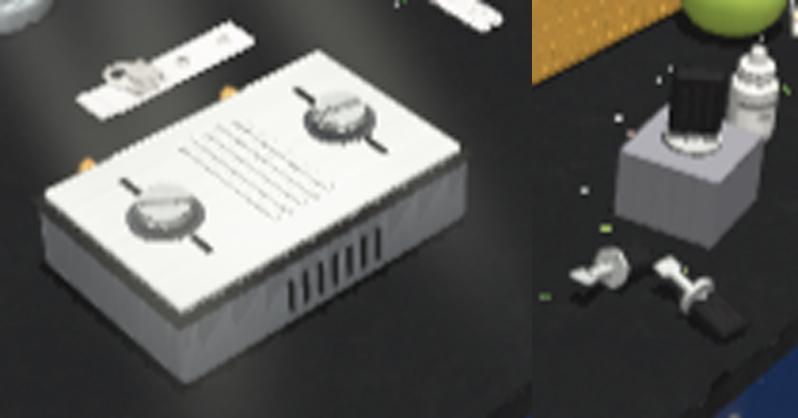

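The scene shows the pump at top pixel (192,228), with its left screw at (170,227) and its right screw at (213,232). There are three key-like things in the top view:
- One upright in the grey stand at (333,252).
- One lying at (291,258).
- One lying at (298,277).

The upright key is the biggest, since the lying ones are only about 24 px (roughly 65 mm) long, and it is in the stand. I'll look at it closer with the wrist camera.

```bash
python3 -m pendant '[[-0.21,0.145,0.01,0,0,-0.17,1],[-0.42,0.29,0.02,0,0,-0.345,1],[-0.42,0.29,0.02,0,0,-0.345,1],[-0.42,0.29,0.02,0,0,-0.345,1],[-0.42,0.29,0.02,0,0,-0.345,1],[-0.42,0.29,0.02,0,0,-0.345,1],[-0.42,0.29,0.02,0,0,-0.345,1],[-0.42,0.29,0.02,0,0,-0.345,1],[-0.42,0.29,0.02,0,0,-0.345,1],[-0.42,0.29,0.02,0,0,-0.345,1],[-0.42,0.29,0.02,0,0,-0.345,1]]'
cat >> h.py <<'E'
import pickle
def shot(cam,name):
    T=toolT(); s=snapshot(cam); s['T']=T; cv2.imwrite(f'pics/{name}.png',s['image']); pickle.dump(s,open(f'{name}.pkl','wb')); return s
E
python3 - <<'E'
from h import *
s=shot('wrist','w1'); print(s['T'][:3],ctrl.get_obs()['orientation'])
E
```

```text
clock: 1.52
tool_pos: [0.5343, -0.1968, 0.2065]
orientation: [180.0, -0.0, -137.9]
force: [0.3, 0.1, 0.3]
opening: 0.0879
[[-7.41903529e-01 -6.70506523e-01 -3.94382203e-04  5.34285448e-01]
 [-6.70506568e-01  7.41903593e-01 -2.35582535e-05 -1.96826668e-01]
 [ 3.08389536e-04  2.46957906e-04 -9.99999922e-01  2.06515447e-01]] [ 1.79994063e+02 -8.83653526e-03 -1.37922973e+02]
```

View pics/w1.png

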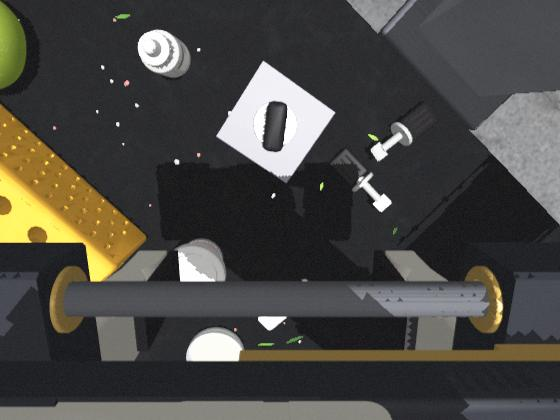

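Wrist view: stand top centred near (275,122), the key's black handle at (275,126), the lying smaller keys at (400,130) and (362,180). I'll measure these.

Run:
```python
from h import *
s=pickle.load(open('w1.pkl','rb')); im=s['image']
hsv=cv2.cvtColor(im,cv2.COLOR_BGR2HSV)
# stand top: bright region in ROI
roi=np.zeros(im.shape[:2],np.uint8); roi[50:190,205:345]=1
g=cv2.cvtColor(im,cv2.COLOR_BGR2GRAY)
m=((g>120)&(roi>0)).astype(np.uint8)
m=cv2.morphologyEx(m,cv2.MORPH_OPEN,np.ones((3,3)))
cs,_=cv2.findContours(m,0,1); c=max(cs,key=cv2.contourArea)
r=cv2.minAreaRect(cv2.convexHull(c)); P=np.array([onz(s,u,v,.05) for u,v in cv2.boxPoints(r)]); print('stand',r,P.mean(0),np.linalg.norm(np.diff(P,axis=0),axis=1))
hull=np.zeros_like(m); cv2.fillConvexPoly(hull,cv2.convexHull(c),1)
k=((g<75)&(hull>0)).astype(np.uint8); k=cv2.morphologyEx(k,cv2.MORPH_OPEN,np.ones((3,3)))
n,l,st,ce=cv2.connectedComponentsWithStats(k)
for i in range(1,n): print(st[i],ce[i])
b=cv2.resize(im[50:190,205:345],None,fx=4,fy=4,interpolation=2)
kk=cv2.resize(k[50:190,205:345]*200,None,fx=4,fy=4,interpolation=0)
cv2.imwrite('pics/w1c.png',np.hstack([b,cv2.merge([kk]*3)])[:, :1120][::1,::1]); 
cv2.imwrite('pics/w1c.png',cv2.resize(np.hstack([b,cv2.merge([kk]*3)]),(796,398)))
```

```text
stand ((274.2758483886719, 122.18966674804688), (88.94503021240234, 89.30555725097656), 34.508522033691406) [ 0.4910565 -0.2385476  0.05     ] [0.07070624 0.07045357 0.07304147]
[263 102  24  50 607] [273.94398682 127.47446458]
```

View pics/w1c.png

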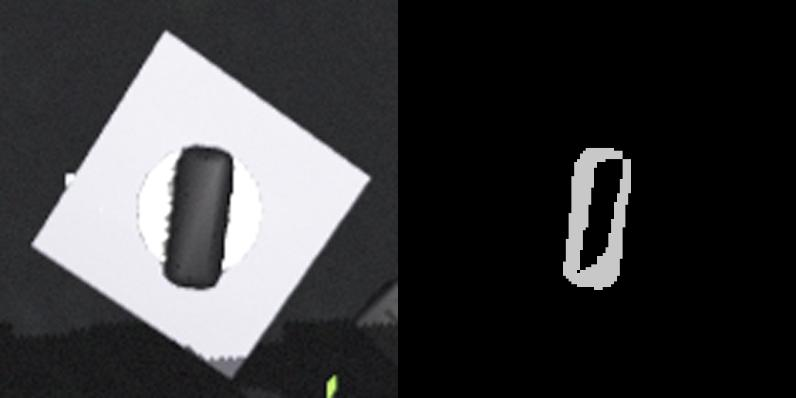

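Run:
```python
from h import *
s=pickle.load(open('w1.pkl','rb')); im=s['image']
g=cv2.cvtColor(im,cv2.COLOR_BGR2GRAY)
k=np.zeros_like(g); k[96:158,258:292]=(g[96:158,258:292]<125)
cs,_=cv2.findContours(k,0,1); c=cv2.convexHull(max(cs,key=cv2.contourArea))
r=cv2.minAreaRect(c); print(r)
m=cv2.boxPoints(r); P=np.array([onz(s,u,v,.1) for u,v in m]); print(P.mean(0)); D=np.diff(P,axis=0); print(np.linalg.norm(D,axis=1),np.degrees(np.arctan2(D[:,1],D[:,0])))
T=s['T']; print('in tool', (np.linalg.inv(T)@np.append(P.mean(0),1)), (np.linalg.inv(T)@np.array([.49106,-.23855,.05,1])))
```

```text
((274.54998779296875, 126.14999389648438), (20.930362701416016, 49.63890075683594), 8.130102157592773)
[ 0.49116134 -0.23795581  0.1       ]
[0.03345253 0.01421429 0.03351444] [-146.7448181   124.22983243   34.07386057]
in tool [ 0.05953844 -0.00162516  0.10653341  1.        ] [ 0.05999661 -0.0020104   0.15653346  1.        ]
```

The handle measures 33.5 x 14.2 mm (expected 34 x 14) and sits at the centre of the 70 mm stand, so this is the right key. I'll descend on it and grip.

```bash
python3 -m pendant '[[0.03,-0.001,0,0,0,0.12,1],[0.0597,-0.0018,0.02,0,0,0.12,1],[0.0597,-0.0018,0.06,0,0,0.12,1],[0.0597,-0.0018,0.1,0,0,0.12,1],[0.0597,-0.0018,0.13,0,0,0.12,1],[0.0597,-0.0018,0.144,0,0,0.12,1],[0.0597,-0.0018,0.144,0,0,0.12,1],[0.0597,-0.0018,0.144,0,0,0.12,1]]'
python3 -m pendant '[[0,0,0,0,0,0,-1],[0,0,0,0,0,0,-1],[0,0,0,0,0,0,-1],[0,0,0,0,0,0,-1],[0,0,0,0,0,0,-1],[0,0,0,0,0,0,-1]]'
```

```text
clock: 2.58
tool_pos: [0.4927, -0.2378, 0.0638]
orientation: [-179.9, 0.1, -144.7]
force: [-0.5, -0.0, 0.6]
opening: 0.0875
clock: 3.32
tool_pos: [0.4919, -0.2374, 0.0625]
orientation: [180.0, -0.0, -144.7]
force: [0.1, 0.5, 0.9]
opening: 0.0331
```

```bash
python3 -m pendant '[[0,0,0,0,0,0,-1],[0,0,0,0,0,0,-1],[0,0,0,0,0,0,-1],[0,0,0,0,0,0,-1],[0,0,0,0,0,0,-1]]'; python3 -m pendant '[[0,0,-0.01,0,0,0,-1],[0,0,-0.04,0,0,0,-1],[0,0,-0.08,0,0,0,-1],[0,0,-0.13,0,0,0,-1],[0,0,-0.13,0,0,0,-1]]'
python3 - <<'E'
from h import *
s=shot('scene','s2'); cv2.imwrite('pics/s2c.png',cv2.resize(s['image'][110:270,310:470],None,fx=3,fy=3))
E
```

```text
clock: 3.95
tool_pos: [0.4919, -0.2373, 0.0625]
orientation: [180.0, -0.0, -144.7]
force: [-1.0, 0.6, -0.1]
opening: 0.014
clock: 4.58
tool_pos: [0.4944, -0.238, 0.1976]
orientation: [-179.6, 0.3, -144.7]
force: [0.0, 0.2, -1.8]
opening: 0.0139
```

View pics/s2c.png

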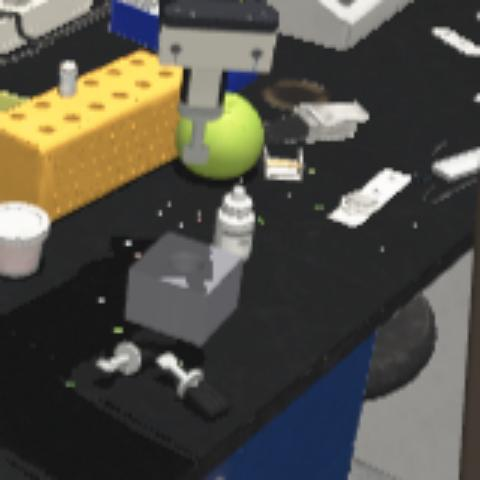

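The crop shows the key gone from the stand well; the jaw opening of 14 mm also matches the handle thickness. Next I'll look at the pump with the wrist camera.

```bash
python3 -m pendant '[[-0.05,0.04,0,0,0,0.1,-1],[-0.1,0.08,0,0,0,0.2,-1],[-0.15,0.115,0,0,0,0.35,-1],[-0.2,0.15,0,0,0,0.5,-1],[-0.25,0.19,0,0,0,0.65,-1],[-0.29,0.22,0,0,0,0.71,-1],[-0.318,0.239,0,0,0,0.71,-1],[-0.318,0.239,0,0,0,0.71,-1],[-0.318,0.239,0,0,0,0.71,-1],[-0.318,0.239,0,0,0,0.71,-1]]'
python3 - <<'E'
from h import *
s=shot('wrist','w3');print(ctrl.get_obs()['joint_pos'].round(1))
E
```

```text
clock: 5.88
tool_pos: [0.613, 0.1404, 0.1923]
orientation: [-180.0, -0.0, 174.5]
force: [-0.6, 0.0, -1.0]
opening: 0.0142
[  30.6   17.6   -8.2   -0.   -64.2 -126.1]
```

View pics/w3.png

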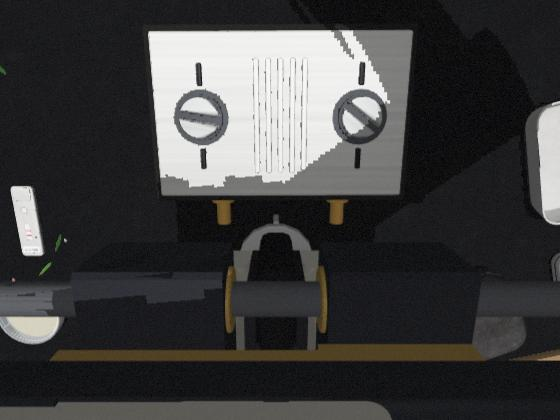

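The wrist view shows the right screw at (201,117), slot close to pump y, the left screw at (359,117), slot diagonal, ridges at (199,74), (203,158), (362,73) and (357,158). I'll take precise fits.

Run:
```python
from h import *
s=pickle.load(open('w3.pkl','rb')); im=s['image']; g=cv2.cvtColor(im,cv2.COLOR_BGR2GRAY)
b=np.hstack([cv2.resize(g[57:177,u-60:u+60],None,fx=3.3,fy=3.3,interpolation=2) for u in (201,359)])
cv2.imwrite('pics/w3c.png',b)
for n,u0 in (('R',201),('L',359)):
    for t in (90,110,130):
        m=(g<t).astype(np.uint8); m2=np.zeros_like(m); cv2.circle(m2,(u0,117),34,1,-1); m&=m2
        k,l,st,ce=cv2.connectedComponentsWithStats(m)
        i=1+np.argmax(st[1:,4]); c,_=cv2.findContours((l==i).astype(np.uint8),0,1); c=max(c,key=cv2.contourArea)
        e=cv2.fitEllipse(cv2.convexHull(c)); print(n,t,e,onz(s,*e[0],.067))
    for v0 in (73,158):
        m=np.zeros_like(g); m[v0-18:v0+18,u0-12:u0+12]=g[v0-18:v0+18,u0-12:u0+12]<60
        k,l,st,ce=cv2.connectedComponentsWithStats(m); 
        for i in range(1,k):
            if st[i,4]>30: print(' ridge',st[i],ce[i],onz(s,*ce[i],.0605)[:2])
```

```text
R 90 ((210.5702667236328, 118.23479461669922), (23.74859619140625, 41.15202713012695), 0.6368305683135986) [0.54447874 0.09801126 0.067     ]
R 110 ((200.9807586669922, 116.77993774414062), (52.632816314697266, 55.425540924072266), 149.39219665527344) [0.54277198 0.09113962 0.067     ]
R 130 ((201.0235137939453, 116.62696075439453), (53.55183792114258, 56.09492111206055), 156.18359375) [0.54266703 0.091187   0.067     ]
 ridge [201 149   5  19  64] [203.4375 158.375 ] [0.57382059 0.08716548]
L 90 ((361.2951965332031, 117.73339080810547), (47.843631744384766, 54.632896423339844), 32.38358688354492) [0.55478542 0.2083873  0.067     ]
L 110 ((359.61480712890625, 116.76576232910156), (52.74483871459961, 56.39151382446289), 29.803363800048828) [0.55397621 0.20718435 0.067     ]
L 130 ((361.66192626953125, 119.99974060058594), (60.37439727783203, 63.88238525390625), 42.025360107421875) [0.55643211 0.20859568 0.067     ]
 ridge [359  63   6  22  61] [361.81967213  73.8852459 ] [0.52396154 0.21133996]
 ridge [347 140  24   4  72] [358.09722222 141.18055556] [0.57219694 0.20672098]
 ridge [355 148   6  20 100] [357.11 157.53] [0.58458497 0.20547042]
```

View pics/w3c.png

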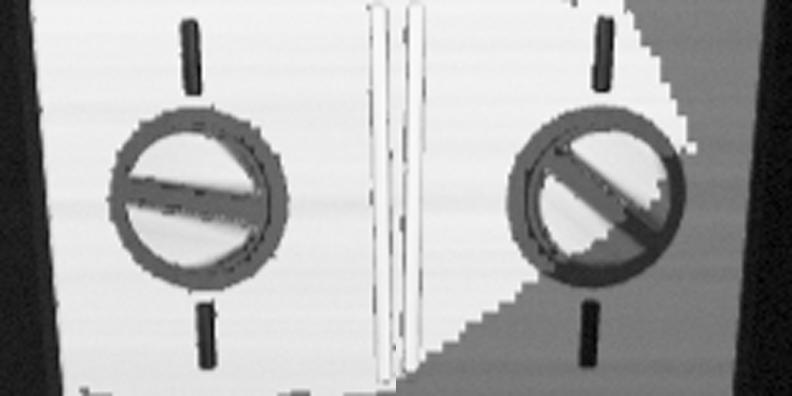

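Run:
```python
from h import *
s=pickle.load(open('w3.pkl','rb'))
for z in (.056,.058,.060):
    r=onz(s,200.98,116.7,z);l=onz(s,359.6,116.77,z);d=l-r;print(z,r[:2],l[:2],np.linalg.norm(d),np.degrees(np.arctan2(-d[0],d[1])))
def crop(u0,x,y): return u0-60+x/3.3,57+y/3.3
for n,u0,ox,a,b in (('R',201,0,(125,190),(275,213)),('L',359,396,(555,155),(655,240))):
    p,q=[onz(s,*crop(u0,x-ox,y),.062) for x,y in (a,b)]; d=q-p; print(n,'slot mid',(p+q)[:2]/2,'ang',np.degrees(np.arctan2(d[1],d[0])),np.linalg.norm(d))
# slot centreline proj check for head center
print(proj(s,[.5435,.0895,.067]),proj(s,[.5548,.2085,.067]))
```

```text
0.056 [0.54266994 0.08901054] [0.55436762 0.20951769] 0.1210735745774992 -5.544354049775073
0.058 [0.54267822 0.08939907] [0.55429681 0.20909146] 0.12025497685207803 -5.5443540497750465
0.06 [0.54268651 0.0897876 ] [0.55422601 0.20866522] 0.11943637912665683 -5.544354049775077
R slot mid [0.54372735 0.09053468] ang 75.95534593043806 0.03415535220797689
L slot mid [0.5544983  0.21036442] ang 46.32893578961476 0.03022991189484205
(np.float64(198.9200408837636), np.float64(118.01695622427812)) (np.float64(361.44941482109283), np.float64(117.73853582480893))
```

Slot angles: right about 0.15 rad, left about 0.67 rad, both inside the 0 to 0.7 range. The screw spacing comes out at 120 mm when the flange is taken at z 0.058, as it should. I'll go to the right screw first and hover with the blade along its slot.

```bash
python3 -m pendant '[[0.02,-0.02,0,0,0,-0.18,-1],[0.04,-0.04,0,0,0,-0.36,-1],[0.0648,-0.0575,0,0,0,-0.54,-1],[0.0648,-0.0575,0,0,0,-0.72,-1],[0.0648,-0.0575,0,0,0,-0.9,-1],[0.0648,-0.0575,0,0,0,-1.08,-1],[0.0648,-0.0575,0.02,0,0,-1.26,-1],[0.0648,-0.0575,0.04,0,0,-1.422,-1],[0.0648,-0.0575,0.057,0,0,-1.422,-1],[0.0648,-0.0575,0.057,0,0,-1.422,-1],[0.0648,-0.0575,0.057,0,0,-1.422,-1]]'
python3 - <<'E'
from h import *
s=shot('scene','s4'); t=shot('top','t4'); w=shot('wrist','w4')
a=cv2.resize(s['image'][200:310,180:320],None,fx=4,fy=4,interpolation=2)
cv2.imwrite('pics/s4c.png',a)
print(ctrl.get_obs()['tool_pos'],proj(s,[.5427,.0894,.067]),proj(s,[.5427,.0894,.0775]))
E
```

```text
clock: 7.3
tool_pos: [0.544, 0.09, 0.1365]
orientation: [-179.9, 0.0, -104.0]
force: [0.1, 0.0, -1.1]
opening: 0.0134
[0.54400302 0.09033515 0.13648238] (np.float64(264.3444071003212), np.float64(242.07525310871324)) (np.float64(264.24731405341976), np.float64(238.0823863852143))
```

View pics/s4c.png

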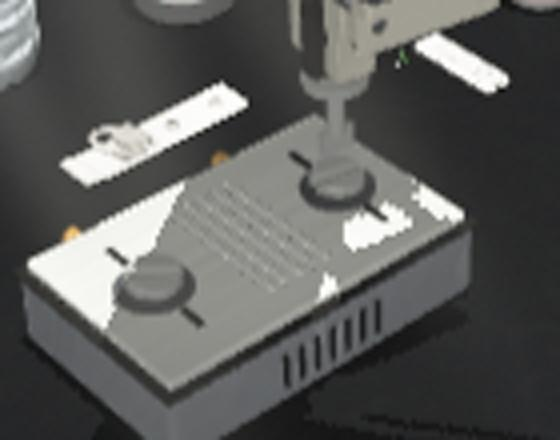

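View pics/w4.png

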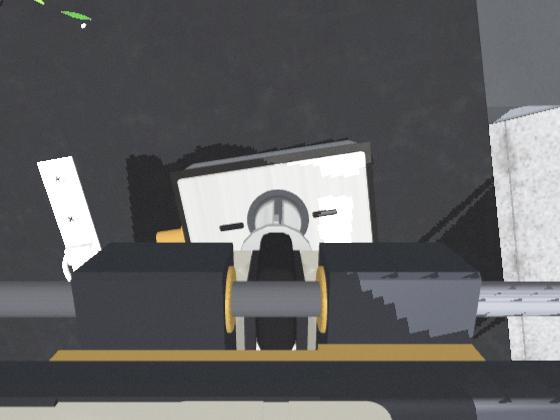

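Run:
```python
from h import *
s=pickle.load(open('w4.pkl','rb'));T=s['T'];print(T[:3,3])
for z in (.058,.067): print(z,proj(s,[T[0,3],T[1,3],z]),proj(s,[.5427,.0894,z]))
cv2.imwrite('pics/w4c.png',cv2.resize(s['image'][170:290,200:350],None,fx=5,fy=5,interpolation=2))
```

```text
[0.54405964 0.09028739 0.13657249]
0.058 (np.float64(276.7073303670227), np.float64(221.161803814622)) (np.float64(278.38320666406685), np.float64(219.43186210646758))
0.067 (np.float64(276.7192958742325), np.float64(225.17181061433138)) (np.float64(278.4560988067542), np.float64(223.38421921791095))
```

View pics/w4c.png

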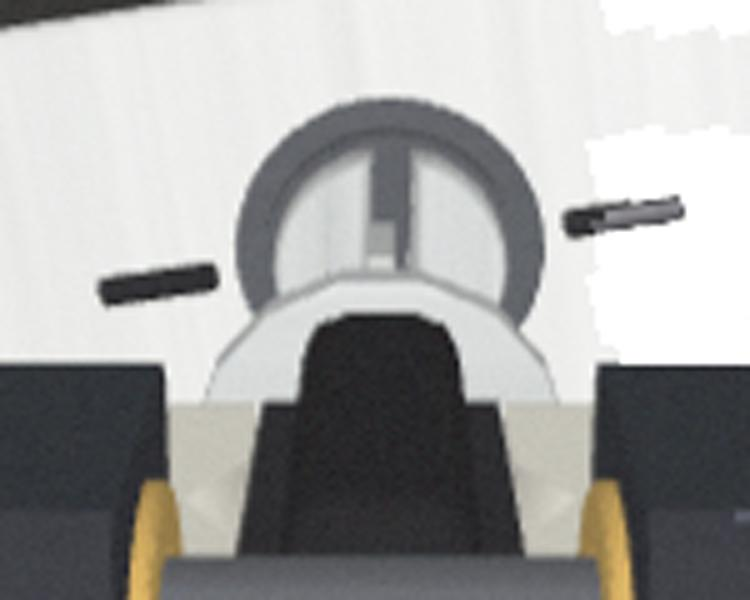

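Crop: blade end at crop (380,240), slot centreline at crop (391,200), so the blade needs to go +1.3 mm along tool y. I'll correct that and lower it.

```bash
python3 -m pendant '[[0.0005,0.0013,0,0,0,0,-1],[0.0005,0.0013,0.004,0,0,0,-1],[0.0005,0.0013,0.008,0,0,0,-1],[0.0005,0.0013,0.011,0,0,0,-1],[0.0005,0.0013,0.014,0,0,0,-1],[0.0005,0.0013,0.0165,0,0,0,-1],[0.0005,0.0013,0.0165,0,0,0,-1],[0.0005,0.0013,0.0165,0,0,0,-1]]'
python3 - <<'E'
from h import *
s=shot('scene','s5'); w=shot('wrist','w5')
a=cv2.resize(s['image'][200:310,210:320],None,fx=4,fy=4,interpolation=2)
b=cv2.resize(w['image'][170:280,210:310],None,fx=4,fy=4,interpolation=2)
cv2.imwrite('pics/s5c.png',cv2.resize(np.hstack([a,b]),None,fx=.94,fy=.94)); o=ctrl.get_obs();print(o['moment'],o['force'])
E
```

```text
clock: 8.45
tool_pos: [0.5422, 0.0901, 0.1191]
orientation: [-180.0, 0.0, -103.9]
force: [0.0, -0.4, -1.4]
opening: 0.0137
[0.03720834 0.08443098 0.00461684] [-0.07478222 -0.27159358 -0.87539566]
```

View pics/s5c.png

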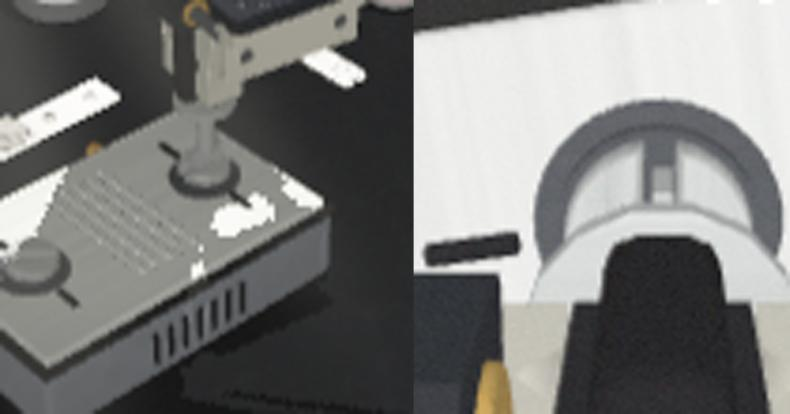

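The blade is inside the slot (about 5 mm deep, with no force). Turning clockwise, which is + about tool z.

```bash
python3 -m pendant '[[0,0,0,0,0,0.12,-1],[0,0,0,0,0,0.25,-1],[0,0,0,0,0,0.38,-1],[0,0,0,0,0,0.51,-1],[0,0,0,0,0,0.64,-1],[0,0,0,0,0,0.77,-1],[0,0,0,0,0,0.77,-1]]'; python3 -c "
from h import *
o=ctrl.get_obs();print(o['moment'],o['force'])"
python3 -m pendant '[[0,0,0,0,0,0.12,-1],[0,0,0,0,0,0.25,-1],[0,0,0,0,0,0.38,-1],[0,0,0,0,0,0.5,-1],[0,0,0,0,0,0.6,-1],[0,0,0,0,0,0.65,-1],[0,0,0,0,0,0.7,-1],[0,0,0,0,0,0.74,-1],[0,0,0,0,0,0.74,-1]]'; python3 -c "
from h import *
o=ctrl.get_obs();print(o['moment'],o['force']); w=shot('wrist','w6');s=shot('scene','s6')
a=cv2.resize(s['image'][200:310,210:320],None,fx=4,fy=4,interpolation=2)
b=cv2.resize(w['image'][170:280,210:310],None,fx=4,fy=4,interpolation=2)
cv2.imwrite('pics/s6c.png',cv2.resize(np.hstack([a,b]),None,fx=.94,fy=.94))"
```

```text
clock: 9.43
tool_pos: [0.5426, 0.09, 0.1193]
orientation: [-180.0, 0.0, -148.0]
force: [1.9, -2.2, -1.6]
opening: 0.0134
[-0.6110169  -0.72947712  0.05499717] [ 1.87463877 -2.20048445 -1.64721038]
clock: 10.55
tool_pos: [0.5424, 0.0901, 0.1193]
orientation: [180.0, 0.0, 169.7]
force: [1.5, -0.5, -0.8]
opening: 0.0139
[-0.39797373 -0.6986659  -0.01789343] [ 1.48912739 -0.5012001  -0.80759027]
```

View pics/s6c.png

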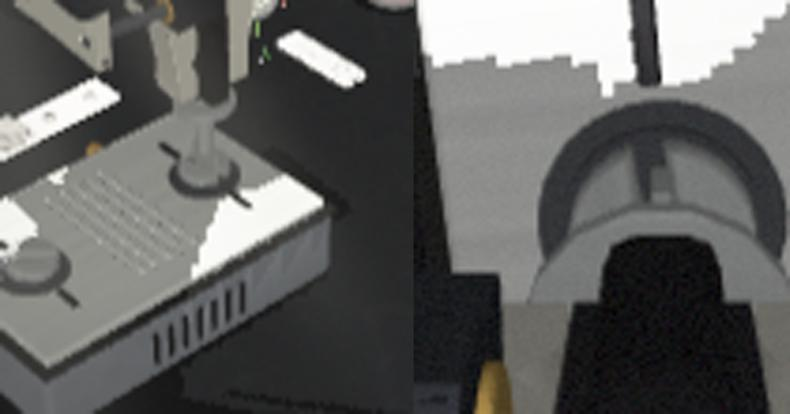

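```bash
python3 -m pendant '[[0,0,0,0,0,0.04,-1],[0,0,0,0,0,0.08,-1],[0,0,0,0,0,0.08,-1]]'; python3 -c "
from h import *
o=ctrl.get_obs();print(o['moment'],o['force'],o['orientation'])"
python3 -m pendant '[[0,0,0,0,0,-0.06,-1],[0,0,0,0,0,-0.12,-1],[0,0,0,0,0,-0.17,-1],[0,0,-0.01,0,0,-0.17,-1],[0,0,-0.03,0,0,-0.17,-1],[0,0,-0.03,0,0,-0.17,-1]]'; python3 -c "
from h import *
w=shot('wrist','w7')
b=cv2.resize(w['image'][130:280,180:340],None,fx=4,fy=4,interpolation=2)
cv2.imwrite('pics/w7c.png',b)"
```

```text
clock: 11.02
tool_pos: [0.5424, 0.0901, 0.1192]
orientation: [180.0, 0.0, 165.1]
force: [2.0, -1.6, -1.1]
opening: 0.014
[-0.45083263 -0.78769492  0.08045691] [ 2.03367682 -1.61333704 -1.12879317] [1.79988088e+02 2.56377243e-02 1.65075739e+02]
clock: 11.78
tool_pos: [0.5431, 0.0906, 0.1509]
orientation: [179.9, 0.2, 174.7]
force: [0.7, -0.4, -2.0]
opening: 0.014
```

View pics/w7c.png

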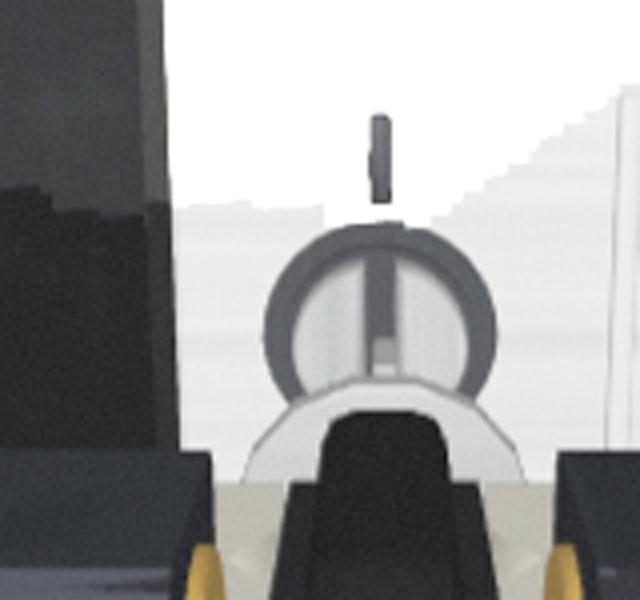

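The right slot at crop (380,290) lies in line with the ridge at crop (380,158), so it is locked. Now to the left screw.

```bash
python3 -m pendant '[[0,0.03,0,0,0,-0.15,-1],[0,0.07,0,0,0,-0.3,-1],[0,0.11,0,0,0,-0.47,-1],[0,0.1195,0,0,0,-0.64,-1],[0,0.1195,0,0,0,-0.8,-1],[0,0.1195,0.007,0,0,-0.9,-1],[0,0.1195,0.014,0,0,-0.9,-1],[0,0.1195,0.014,0,0,-0.9,-1],[0,0.1195,0.014,0,0,-0.9,-1]]'; python3 -c "
from h import *
w=shot('wrist','w8')
b=cv2.resize(w['image'][160:280,200:350],None,fx=5,fy=5,interpolation=2)
cv2.imwrite('pics/w8c.png',b)
for z in (.058,.067): print(z,proj(w,[*w['T'][:2,3],z]),proj(w,[.554,.2095,z]))"
```

```text
clock: 12.95
tool_pos: [0.5532, 0.209, 0.135]
orientation: [-180.0, -0.0, -133.8]
force: [-0.6, 0.1, -1.9]
opening: 0.0139
0.058 (np.float64(276.9622967760332), np.float64(221.43667353169675)) (np.float64(276.6089139353414), np.float64(222.76379985630396))
0.067 (np.float64(276.99783199968505), np.float64(225.47241203816213)) (np.float64(276.631514243061), np.float64(226.84398351915522))
```

View pics/w8c.png

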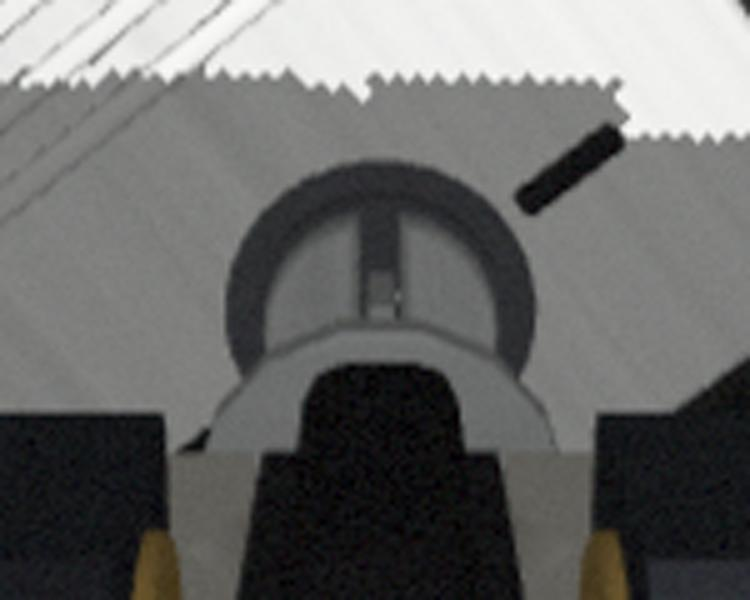

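Blade and slot both sit at crop column 380, so they are aligned. Inserting and turning.

```bash
python3 -m pendant '[[0,0,0.004,0,0,0,-1],[0,0,0.008,0,0,0,-1],[0,0,0.012,0,0,0,-1],[0,0,0.0155,0,0,0,-1],[0,0,0.0155,0,0,0,-1],[0,0,0.0155,0,0,0,-1]]'; python3 -m pendant '[[0,0,0,0,0,0.12,-1],[0,0,0,0,0,0.25,-1],[0,0,0,0,0,0.38,-1],[0,0,0,0,0,0.51,-1],[0,0,0,0,0,0.64,-1],[0,0,0,0,0,0.77,-1],[0,0,0,0,0,0.88,-1],[0,0,0,0,0,0.96,-1],[0,0,0,0,0,1.02,-1],[0,0,0,0,0,1.07,-1],[0,0,0,0,0,1.07,-1]]'
python3 -c "
from h import *
o=ctrl.get_obs();print(o['moment'],o['force'],o['orientation'])"
python3 -m pendant '[[0,0,0,0,0,-0.06,-1],[0,0,0,0,0,-0.12,-1],[0,0,0,0,0,-0.17,-1],[0,0,-0.01,0,0,-0.17,-1],[0,0,-0.03,0,0,-0.17,-1],[0,0,-0.05,0,0,-0.17,-1],[0,0,-0.05,0,0,-0.17,-1]]'; python3 -c "
from h import *
w=shot('wrist','w9')
b=cv2.resize(w['image'][130:280,180:340],None,fx=4,fy=4,interpolation=2)
cv2.imwrite('pics/w9c.png',b)"
```

```text
clock: 13.75
tool_pos: [0.5532, 0.2091, 0.1196]
orientation: [-180.0, 0.0, -133.7]
force: [-0.3, -0.2, -0.9]
opening: 0.0141
clock: 15.12
tool_pos: [0.5532, 0.2094, 0.1197]
orientation: [180.0, 0.0, 165.0]
force: [-0.2, 1.5, -1.2]
opening: 0.0135
[0.55037197 0.27587969 0.0135514 ] [-0.20422697  1.54018538 -1.18470528] [1.79965626e+02 7.34714465e-03 1.65002704e+02]
clock: 16.0
tool_pos: [0.5543, 0.2097, 0.1719]
orientation: [179.9, 0.2, 174.7]
force: [-0.8, -1.0, -1.5]
opening: 0.014
```

View pics/w9c.png

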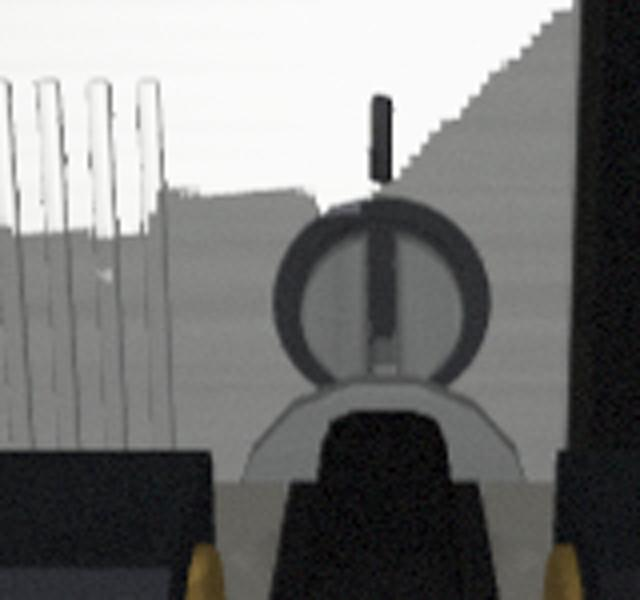

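The left slot lies in line with its ridge (crop column 380), so both are locked. Back to above the stand.

```bash
python3 -m pendant '[[0,-0.03,-0.02,0,0,0,-1],[0,-0.08,-0.02,0,0,-0.08,-1],[0.005,-0.135,-0.02,0,0,-0.17,-1],[0.01,-0.19,-0.02,0,0,-0.26,-1],[0.01,-0.245,-0.02,0,0,-0.35,-1],[0.015,-0.3,-0.02,0,0,-0.45,-1],[0.015,-0.355,-0.02,0,0,-0.55,-1],[0.02,-0.41,-0.02,0,0,-0.65,-1],[0.021,-0.451,-0.01,0,0,-0.709,-1],[0.021,-0.451,0.01,0,0,-0.709,-1],[0.021,-0.451,0.035,0,0,-0.709,-1],[0.021,-0.451,0.035,0,0,-0.709,-1]]'; python3 -m pendant '[[0,0,0,0,0,0,-1],[0,0,0,0,0,0,-1],[0,0,0,0,0,0,-1]]';python3 -c "
from h import *
w=shot('wrist','w10');s=shot('scene','s10');t=shot('top','t10')
b=cv2.resize(w['image'][160:280,200:350],None,fx=5,fy=5,interpolation=2)
cv2.imwrite('pics/w10c.png',b)
cv2.imwrite('pics/s10c.png',cv2.resize(s['image'][110:250,320:440],None,fx=4,fy=4,interpolation=2))
print(proj(w,[.4911,-.2385,.05]),proj(w,[*w['T'][:2,3],.05]),proj(w,w['T'][:3,3]-[0,0,.0575]))
print(proj(s,w['T'][:3,3]-[0,0,.0575]))"
```

```text
clock: 17.55
tool_pos: [0.4887, -0.2379, 0.1322]
orientation: [179.8, -0.2, -144.7]
force: [0.2, 0.0, -1.6]
opening: 0.0143
clock: 17.92
tool_pos: [0.4912, -0.238, 0.1353]
orientation: [-179.9, 0.1, -144.6]
force: [0.2, 0.0, -0.8]
opening: 0.0137
(np.float64(276.59467784840245), np.float64(217.07883251443414)) (np.float64(277.1175768355822), np.float64(217.58185486099111)) (np.float64(277.2071016148157), np.float64(230.23400229792526))
(np.float64(373.2712450818059), np.float64(186.96946301476203))
```

View pics/w10c.png

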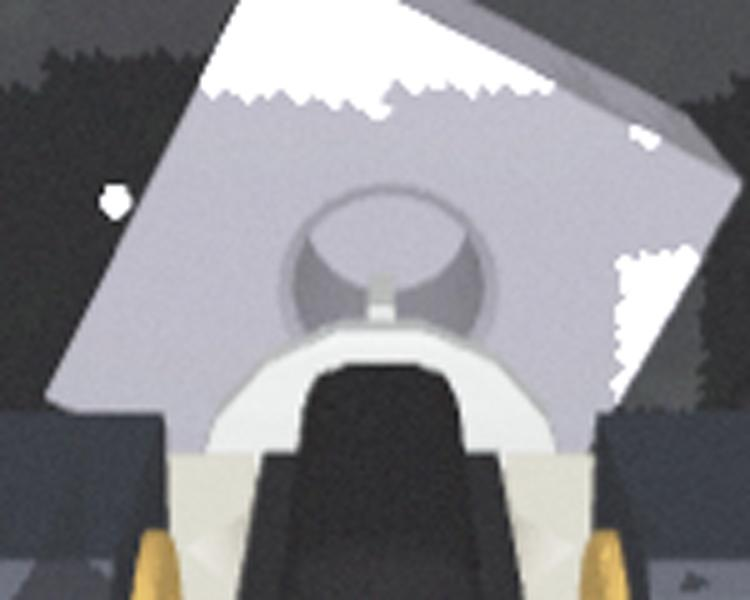

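View pics/s10c.png

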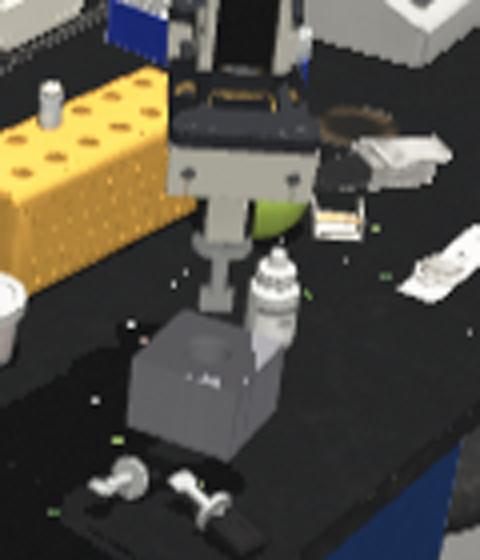

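Well rim centre at crop (388,293), blade at crop column 381, so about +1 mm along tool y and −0.5 mm along x. Lowering, watching the force.

```bash
python3 -m pendant '[[-0.0005,0.001,0,0,0,0,-1],[-0.0005,0.001,0.01,0,0,0,-1],[-0.0005,0.001,0.02,0,0,0,-1],[-0.0005,0.001,0.03,0,0,0,-1],[-0.0005,0.001,0.04,0,0,0,-1],[-0.0005,0.001,0.04,0,0,0,-1]]' ; python3 -m pendant '[[0,0,0.01,0,0,0,-1],[0,0,0.02,0,0,0,-1],[0,0,0.026,0,0,0,-1],[0,0,0.03,0,0,0,-1],[0,0,0.0315,0,0,0,-1],[0,0,0.0315,0,0,0,-1],[0,0,0.0315,0,0,0,-1]]'; python3 -c "
from h import *
s=shot('scene','s11')
cv2.imwrite('pics/s11c.png',cv2.resize(s['image'][110:250,320:440],None,fx=4,fy=4,interpolation=2))"
```

```text
clock: 18.82
tool_pos: [0.4898, -0.2369, 0.0934]
orientation: [179.9, -0.1, -144.7]
force: [0.7, 0.5, -1.8]
opening: 0.0143
clock: 19.7
tool_pos: [0.4907, -0.237, 0.0633]
orientation: [-180.0, 0.0, -144.7]
force: [-0.9, -0.4, -1.3]
opening: 0.0136
```

View pics/s11c.png

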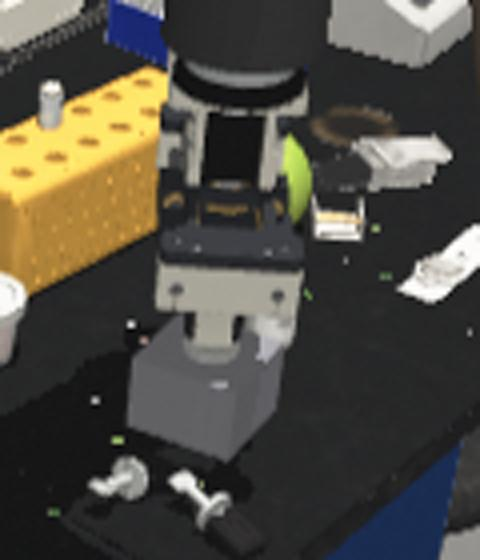

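The collar sits at the block's top, with no side force. I'll go the last fraction of a millimetre, release and retreat straight up.

```bash
python3 -m pendant '[[0,0,0.0006,0,0,0,-1],[0,0,0.0006,0,0,0,-1],[0,0,0.0006,0,0,0,0],[0,0,0.0006,0,0,0,1],[0,0,0.0006,0,0,0,1],[0,0,0.0006,0,0,0,1],[0,0,0.0006,0,0,0,1],[0,0,0.0006,0,0,0,1],[0,0,0.0006,0,0,0,1],[0,0,0.0006,0,0,0,1]]'; python3 -m pendant '[[0,0,0,0,0,0,1],[0,0,-0.01,0,0,0,1],[0,0,-0.04,0,0,0,1],[0,0,-0.08,0,0,0,1],[0,0,-0.13,0,0,0,1],[-0.06,0,-0.145,0,0,0,1],[-0.06,0,-0.145,0,0,0,1],[-0.06,0,-0.145,0,0,0,1]]'; python3 -c "
from h import *
w=shot('wrist','w12');s=shot('scene','s12')
a=cv2.resize(s['image'][110:250,320:440],(480,560),interpolation=2)
b=cv2.resize(w['image'][50:210,205:295],(315,560),interpolation=2)
cv2.imwrite('pics/s12c.png',np.hstack([a,b]))"
```

```text
clock: 21.0
tool_pos: [0.4906, -0.237, 0.0625]
orientation: [-180.0, -0.0, -144.7]
force: [0.4, -0.3, 0.9]
opening: 0.086
clock: 22.0
tool_pos: [0.5392, -0.202, 0.2076]
orientation: [180.0, -0.0, -144.6]
force: [-0.7, 0.7, -0.4]
opening: 0.0877
```

View pics/s12c.png

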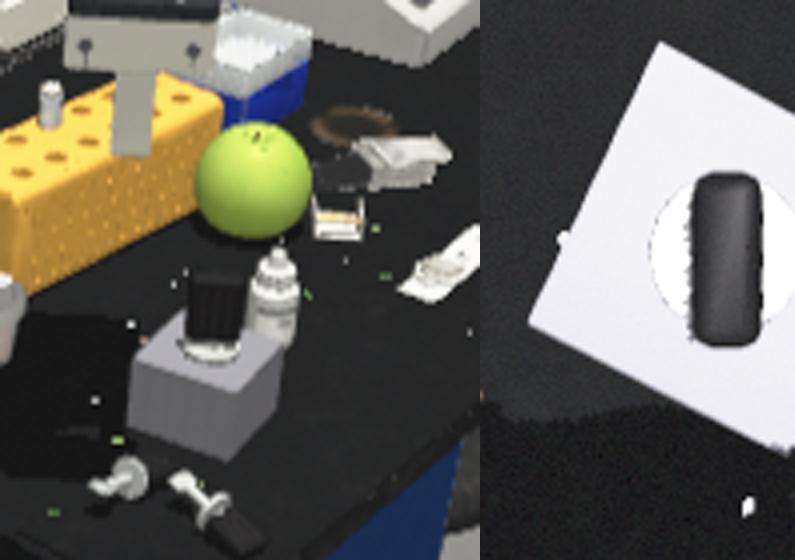

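View pics/w12.png

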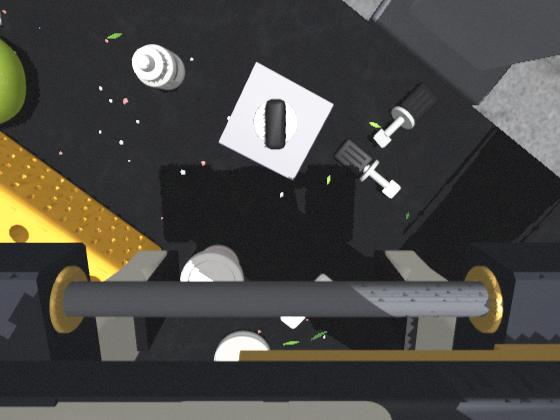

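The key stands upright with its handle at (275,124) on the stand, collar on the block. One last look at the screws and bystanders from above.

```bash
python3 -c "
from h import *
t=shot('top','t13'); a=cv2.imread('pics/top0.png')[150:270,145:285]; b=t['image'][150:270,145:285]
cv2.imwrite('pics/t13c.png',np.hstack([cv2.resize(x,None,fx=2.8,fy=2.8,interpolation=2) for x in (a,b)]))"
```

```text
(no output)
```

View pics/t13c.png

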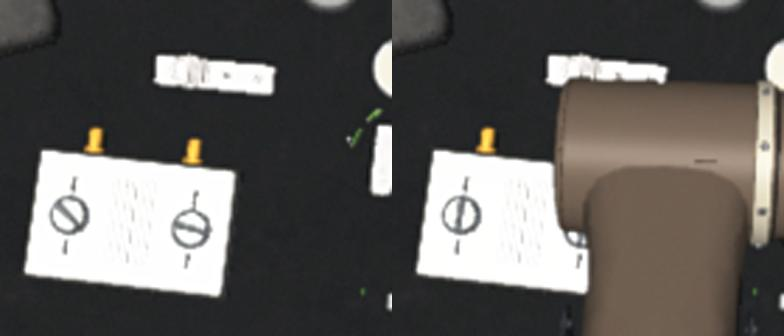

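The left slot is in line with its ridges. The right one is hidden by the arm here, but the wrist view after its turn showed it locked. Handing in.

```bash
python3 -c "
from h import *
print(ctrl.close_job(), ctrl.get_obs()['clock'])"
```

```text
the job is handed in; nothing more can be done
the job is handed in; nothing more can be done
```

Both screws are turned clockwise to their stops and the key is back upright in its stand. I handed the job in shortly after 22 s on the robot's clock; no verdict was reported.

- **Key:** I took the largest key by its handle, which measured 33.5 x 14.2 mm. After release, the pictures show it upright in the well with its collar down on the block.
- **Screws:** I turned each one with the key until the key was about 9° past the locked direction. The wrist pictures then showed each slot in line with its ridges. A final top view confirmed the left screw. The arm hid the right screw in that view, so the right rests on its own wrist picture taken just after it was turned.
- **Surroundings:** the dropper bottle stood undisturbed in the last pictures. The petri dish, cup and cassette were only partly in view at the end, and I did not re-measure any bystander. The largest force I read was about 3.3 N, and the arm was clear of everything at hand-in.

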